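# Close the balance's draft shield and tare it

### The job

Get the laboratory balance ready to weigh: with closed fingertips, push both glass side doors of its draft shield gently and fully shut by their blue handles, and only then press the green tare button fully down and let it spring back. Pinch and lift nothing, do not press the red power button, do not disturb the beaker on the pan, and leave the jar, bottle and flask around the balance standing where they are.

Things in the scene. Friction and masses are not known exactly. Their poses are not given: they have to be found in the camera images.
- balance: White analytical balance, fixed, 345 mm deep by 210 wide by 232 high. Origin: centre of its underside; x points from its front (towards the robot) to its back, y to its left, z up. Console x -180 to -70 mm, top z 50; glass chamber behind: front pane x -60, roof z 230; back pane x 117; low tower behind to x 165, z 120. Side doors in the planes y +-100 mm, outer faces at 103.
- door_left (a joint): Left (+y) glass side door of the balance, sliding along the balance's x axis, in m: 0 = fully shut (at the front, against a hard stop), grows as it slides open towards the back, up to 0.11. Stays where it is left; sliding friction about 1.5 N and damping about 6 N per m/s; door about 0.25 kg.
- door_right (a joint): Right (-y) glass side door, same as the left: 0 = fully shut at the front, grows to 0.11 towards the back.
- handle_left (a point): Centre of the left door's blue handle, an upright tab 12 mm thick along balance x, standing out 36 mm sideways from the door, 60 mm tall (z 165 to 225 mm above the bench). Moves with the door; shut: balance x -50, y 121, z 195 mm. Push its back face towards the balance's front (-x of balance); free space behind and above it. Axes as the balance's.
- handle_right (a point): Centre of the right door's blue handle, mirror image of the left one: shut at balance x -50 mm, y -121 mm, z 195 mm.
- tare (a joint): Green tare button on the console: travel in m, 0 = up, 0.006 = fully down (a spring, about 5 N at full travel); springs back.
- tare_top (a point): Centre of the top face of the green tare button, 28 mm across in a black collar 44 mm across; at balance x -135 mm, y +40 mm, 72 mm above the bench. It is pressed straight down.
- power (a joint): Red power button, same kind, 0 = up; must not be pressed.
- power_top (a point): Centre of the top face of the red power button, at balance x -135 mm, y -40 mm, 72 mm above the bench.
- beaker: Small open glass beaker, 48 mm across the rim, 50 mm high, standing loose on the steel pan inside the chamber (pan top at z 70 mm). Origin: centre of its underside.
- jar: Loose white plastic jar with blue cap, 70 mm across, 120 mm high, standing on the bench near the balance. Origin: centre of its underside.
- reagent: Loose amber reagent bottle with black cap, 60 mm across, 140 mm high, on the bench near the balance. Origin: centre of its underside.
- flask: Loose green glass conical flask, 72 mm across the foot, 115 mm high, on the bench near the balance. Origin: centre of its underside.
There are look-alikes about, which are no part of the job. Of the things that look like the flask, take the one that is farthest to the robot's right at the start.

How it is judged:
By the outcome, as a careful person would: the job done as asked, in the order asked, and still so for the second after the job is handed in, with the robot touching nothing.
It also fails if it takes over 56 s, if anything falls off the work surface, if the arm or the gripper's body presses on something with over 40 N, if the wrist force passes 120 N, or if a joint passes its speed limit or range.

### The arm

A 6-joint arm with a two-finger parallel gripper is mounted at the origin on the work surface. World frame = base frame: x ahead of the robot, y to its left, z up, the work surface at z = 0. Lengths are in m, angles in rad, forces in N, time in s.
With the tool pointing down it reaches from about 0.3 to 0.775 m from the base axis. Payload 14.6 kg.
Tool frame: the origin (TCP) lies on the centre line of the jaws, within the pads' length; the fingertips stand 19 mm ahead of it and the grasp point (between the pads) is the TCP; y points along the fingers, x is the direction in which the jaws open and shut, and the axes are right-handed (so a half turn about y gives the same grasp; the last joint's range is limited). The gripper opens to 94 mm and grips with 3 to 60 N. Pads are 16 mm wide; open, the fingers measure 119 mm over their backs; the gripper's body (75 mm by 177 mm) begins 78 mm behind the grasp point.
Start: joints at [1.253, 0.3, 1.521, -0, 1.321, -0.067], TCP at [0.136, 0.533, 0.224] pointing down, gripper open.
Joint ranges: [-3.03, 3.03], [-0.79, 2.21], [0.23, 2.52], [-1.04, 4.18], [0, 3.07], [-2.55, 2.55]. Speed limits (rad/s): [2.22, 2.22, 2.57, 3.14, 3.14, 3.14].

### API

Orientations are given as [roll, pitch, yaw] about the fixed x, y, z axes, in that order (R = Rz(yaw) Ry(pitch) Rx(roll)).
In Python, from station import ctrl, optics gives the robot as it stands.
- The arm moves only by the tool jog_arm, never from a script. Its argument "targets" is a list of rows, each a list of 3 entries, a list of its own where there are three numbers: the finger opening in cm, from 0 to 9.4, then the shift along the tool's x, y, z in cm, then the turn about the tool's y in rad. A call has 1 to 10 rows; each row is the pose to reach, as a shift and turn from the pose commanded when the call began, along the tool's axes at that moment; what a row does not reach only later rows make up. A row lasts 1/10 s, in which the tool goes at most 50 mm and 8.59 degrees, less where a joint would pass 70% of its speed; a pose out of reach is approached as far as the arm can. A call with a gripper value outside its range is refused whole. The fingers move at their own pace and stop on an object; "grip_force" is the grip in N (left out, the last holds). Time passes only in rows, so rows that repeat a pose let the fingers close. It gives the time, the measured TCP pose, the force and the opening at its end, in the units of the state.
- ctrl.get_obs(): the state, without advancing time (a new reading comes with each control period).
- optics.camera(name): name is "side" or "top"; returns a dict with "img" (384x512x3 uint8, red, green, blue), "range_z" (384x512 float32, m along the optical axis (not along the pixel's ray), 0 where there is no reading), "camera_matrix" (3x3 intrinsics, pixels), "k1" (the pictures are not rectified: a ray, as slopes to the right and down, at radius r is drawn at 1 + k1 r^2 times it, then the intrinsics apply), "world_to_cam" (4x4, takes a point from world to camera coordinates). Camera axes: x right, y up, looking along -z (the intrinsics and any distortion apply to the point x, -y, -z); pixel columns grow to the right and rows downward; lengths in m; the calibration is good to about 2 mm. A picture is of the moment at which its call begins.
- ctrl.hand_in(): hands the job in, once; it reports no verdict.
The state is a dict: "time_s": time; "qpos": joint angles; "joint_vel": joint speeds; "tau": joint torques, N m; "ee_pos": TCP position; "eef_rot": TCP orientation; "force": force on the tool from outside, world axes, zero at the start; "moment": the same for the moment, N m; "grip_width": finger opening in m.
Only numpy, scipy, OpenCV 4.12 (cv2) and the standard library are available. Lean on these libraries where they do the work, as an engineer would, in place of code of your own. Each camera call takes 0.05 s, during which the arm holds its last target. There are 200 camera calls.

## Working session

There is one attempt and no reset: what is moved stays moved. The work goes in short steps, Python scripts to look and compute and a tool call to move; the robot and the scene stay as the last step left them, time stands still between calls to the robot, and variables do not carry over. Pictures are saved under pics/ and viewed, about 8 in all and at most 12, crops included, and the job is handed in when it is done.

Besides the shell and the picture viewer there is one more tool, called after "Call:" as name(argument=value, ...), one argument or row to a line, values as JSON. jog_arm: Moves the arm, as the interface text tells. Its arguments: {"type":"object","properties":{"targets":{"type":"array","items":{"type":"array"}},"grip_force":{"type":"number"}},"required":["targets"]}

```bash
mkdir -p pics
cat > h.py <<'E'
import numpy as np, cv2
from station import ctrl, optics
def snap(n,tag):
    c=optics.camera(n); np.savez(f'{tag}.npz',**{k:np.array(v) for k,v in c.items()})
    cv2.imwrite(f'pics/{tag}.png',c['img'][:,:,::-1]); return c
def px2w(c,u,v,z=None):
    """pixel arrays -> world; with depth, or on plane height z"""
    K=c['camera_matrix'];k=float(c['k1']);u=np.asarray(u,float);v=np.asarray(v,float)
    d=cv2.undistortPoints(np.stack([u,v],-1).reshape(-1,1,2),K,np.array([k,0,0,0.]))[:,0]
    T=np.linalg.inv(c['world_to_cam']); r=np.c_[d[:,0],-d[:,1],-np.ones(len(d))]
    if z is None: s=c['range_z'][v.astype(int).ravel(),u.astype(int).ravel()]
    else: s=(z-T[2,3])/(r@T[:3,:3].T)[:,2]
    return (r*s[:,None])@T[:3,:3].T+T[:3,3]
def w2px(c,P):
    P=np.atleast_2d(P);p=P@c['world_to_cam'][:3,:3].T+c['world_to_cam'][:3,3]
    q=np.c_[p[:,0],-p[:,1],-p[:,2]]
    return cv2.projectPoints(q,np.zeros(3),np.zeros(3),c['camera_matrix'],np.array([float(c['k1']),0,0,0.]))[0][:,0]
E
python3 - <<'E'
from h import *
a=snap('top','t0');b=snap('side','s0')
for c in(a,b):
    print(np.linalg.inv(c['world_to_cam'])[:3].round(3),c['camera_matrix'],c['k1'])
im=np.hstack([a['img'],b['img']])
print(ctrl.get_obs())
E
```

```text
[[ 0.02   0.981 -0.195  0.383]
 [-1.     0.018 -0.01   0.058]
 [-0.007  0.195  0.981  1.103]] [[378.40955141   0.         256.46557486]
 [  0.         378.40955141 186.59613773]
 [  0.           0.           1.        ]] -0.05122373618833353
[[ 0.771  0.433 -0.467  0.096]
 [-0.637  0.508 -0.58  -0.51 ]
 [-0.014  0.745  0.667  0.815]] [[431.2243224    0.         261.95855549]
 [  0.         431.2243224  196.71293866]
 [  0.           0.           1.        ]] 0.0009286473890482632
{'time_s': 0.1, 'qpos': array([ 1.25339411e+00,  3.00398175e-01,  1.52150751e+00,  2.60398090e-06,
        1.32066575e+00, -6.66171759e-02]), 'joint_vel': array([-3.89476742e-05, -1.11908560e-03, -1.80802065e-03,  1.40506068e-04,
       -4.94323110e-04,  3.38127128e-04]), 'tau': array([ 7.44004956e-05, -5.32637823e+01, -3.53288090e+01,  7.09232851e-02,
        2.34537944e-02, -5.73966099e-05]), 'ee_pos': array([0.1364383 , 0.53259845, 0.22395744]), 'eef_rot': array([-1.57072865e+00,  9.76439200e-04,  1.32001067e+00]), 'force': array([ 0.59115179, -0.02008952,  1.0641062 ]), 'moment': array([ 0.01831408, -0.06557297, -0.01175318]), 'grip_width': 0.09428393902111547}
```

View pics/t0.png

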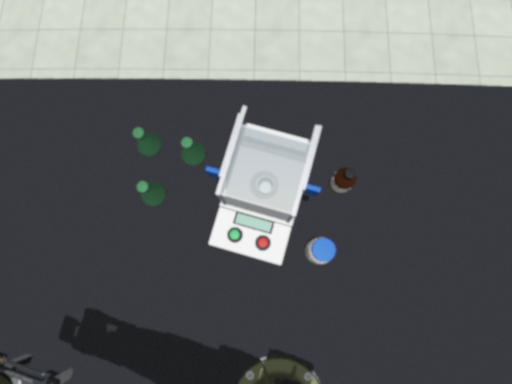

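View pics/s0.png

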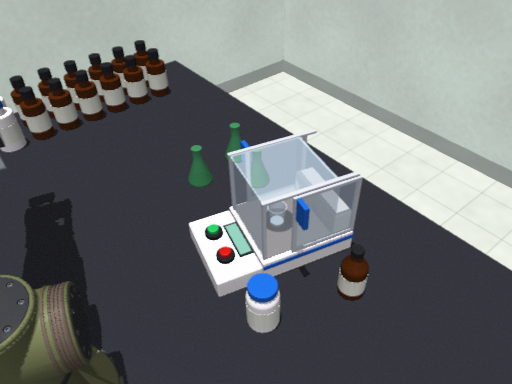

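The top view shows the green button at about (235,235), red at (263,243), the left handle at (213,171) and the right handle at (313,188). The jar is at (321,250), the bottle at (344,178), and three flasks stand on the left; the rightmost is at (193,150). The side view agrees. Next I measure.

```bash
cat > m.py <<'E'
from h import *
def ld(t): return dict(np.load(t+'.npz'))
def fit(c,verbose=1):
    g,r=[px2w(c,[u],[v],.072)[0] for u,v in cen(c)]
    return g,r
def blob(c,m,box):
    k=np.zeros(m.shape,bool);k[box[1]:box[3],box[0]:box[2]]=1
    v,u=np.nonzero(m&k); return u,v
E
python3 - <<'E'
from m import *
c=ld('t0');I=c['img'].astype(int);R,G,B=I[...,0],I[...,1],I[...,2]
gm=(G>R+60)&(G>B+30); rm=(R>G+80)&(R>B+80); bm=(B>R+60)&(B>G+40)
P={}
for n,m,b,z in(('tare',gm,(220,220,250,250),.072),('power',rm,(250,230,280,255),.072),('hl',bm,(195,155,230,185),.225),('hr',bm,(300,175,330,200),.225),('jarcap',bm,(300,230,345,270),.12)):
    u,v=blob(c,m,b); w=px2w(c,u,v); 
    pz=px2w(c,[u.mean()],[v.mean()],z)[0]; P[n]=pz
    print(n,len(u),u.mean().round(1),v.mean().round(1),'depth-med',np.median(w,0).round(4),'zmax',w[:,2].max().round(3),'plane',pz.round(4))
d=P['tare']-P['power']; yaw=np.arctan2(-d[0],d[1]); print('len',np.linalg.norm(d),'yaw',yaw)
Rz=np.array([[np.cos(yaw),-np.sin(yaw)],[np.sin(yaw),np.cos(yaw)]])
o=(P['tare']+P['power'])[:2]/2-Rz@[-.135,0]; print('origin',o)
for n in('hl','hr'): print(n,'in balance',(Rz.T@(P[n][:2]-o)).round(4))
# project model corners for checking
for nm,t in(('t0','t0'),('s0','s0')):
    c=ld(t); im=c['img'][:,:,::-1].copy()
    for x,y,z in [(-.18,.105,.05),(-.18,-.105,.05),(-.06,.1,.23),(-.06,-.1,.23),(.117,.1,.23),(.117,-.1,.23),(-.135,.04,.072),(-.135,-.04,.072)]:
        q=w2px(c,np.r_[o+Rz@[x,y],z])[0]; cv2.circle(im,tuple(int(round(a)) for a in q),1,(255,0,255),-1)
    if t=='t0': im=cv2.resize(im[80:280,110:370],None,fx=3,fy=3,interpolation=cv2.INTER_CUBIC)
    else: im=cv2.resize(im[110:330,170:390],None,fx=2.7,fy=2.7,interpolation=cv2.INTER_CUBIC)
    cv2.imwrite(f'pics/ov_{nm}.png',im)
# tops of things by depth
c=ld('t0')
for n,u,v in(('bottle',350,173),('jar',323,249),('f1',187,143),('f2',138,132),('f3',142,187)):
    print(n,px2w(c,[u],[v])[0].round(3))
E
```

```text
tare 81 234.3 234.3 depth-med [0.4555 0.1267 0.0703] zmax 1.103 plane [0.455  0.1261 0.072 ]
power 82 262.5 242.2 depth-med [0.4357 0.0492 0.0706] zmax 0.074 plane [0.435  0.0492 0.072 ]
hl 113 211.9 170.4 depth-med [0.5965 0.1767 0.2222] zmax 0.228 plane [0.5951 0.1741 0.225 ]
hr 131 312.9 188.9 depth-med [ 0.5557 -0.0692  0.2218] zmax 0.228 plane [ 0.5545 -0.0665  0.225 ]
jarcap 477 323.8 249.2 depth-med [ 0.4179 -0.109   0.1183] zmax 1.103 plane [ 0.4176 -0.1082  0.12  ]
len 0.07949188388716028 yaw -0.2538910590932456
origin [0.57565349 0.05375597]
hl in balance [-0.0114  0.1213]
hr in balance [ 0.0097 -0.1217]
bottle [ 0.616 -0.177  0.138]
jar [ 0.418 -0.106  0.118]
f1 [0.698 0.261 0.112]
f2 [0.728 0.399 0.114]
f3 [0.573 0.374 0.116]
```

View pics/ov_t0.png

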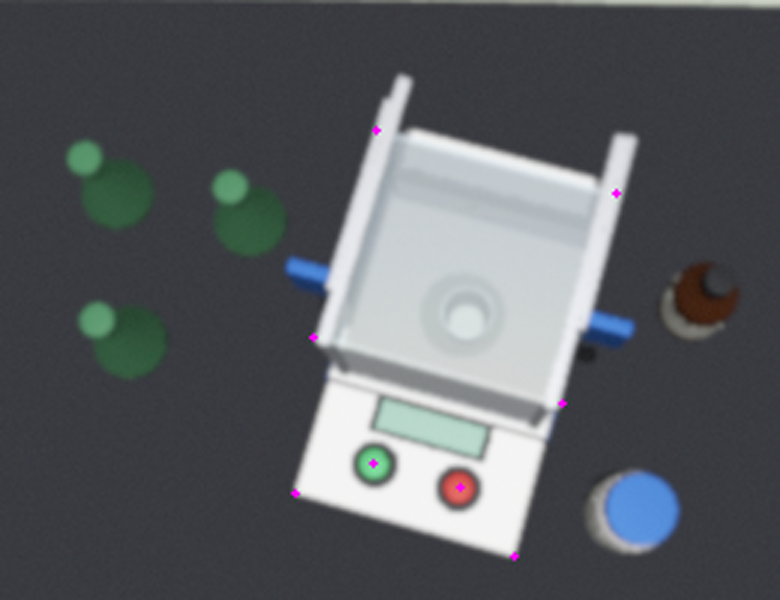

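View pics/ov_s0.png

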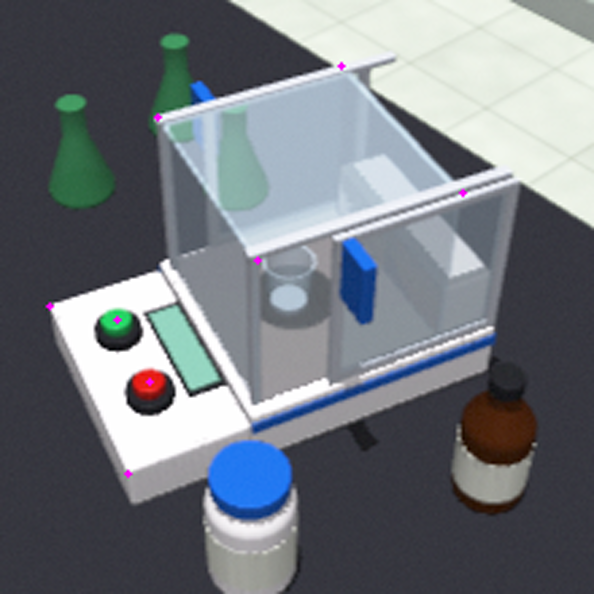

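The fitted balance model matches both views: yaw −0.254, origin (0.5757, 0.0538). The left door is open about 39 mm and the right about 60 mm. The tool is already aligned: tool x = balance +y, tool z = balance −x, tool y = down. First I raise the arm and go above and behind the left handle with closed fingers.

Call:
jog_arm(
  targets=[
    [0,[0,-7.6,0],0],
    [0,[0,-7.6,0],0],
    [0,[-22.9,-7.6,-57.7],0],
    [0,[-22.9,-7.6,-57.7],0],
    [0,[-22.9,-7.6,-57.7],0],
    [0,[-22.9,-7.6,-57.7],0],
    [0,[-22.9,-7.6,-57.7],0],
    [0,[-22.9,-7.6,-57.7],0],
    [0,[-22.9,-7.6,-57.7],0],
    [0,[-22.9,-7.6,-57.7],0],
  ],
  grip_force=20,
)

```text
time_s: 1.1
ee_pos: [0.4614, 0.296, 0.3003]
eef_rot: [-1.571, 0.0, 1.32]
force: [0.0, 0.9, 0.6]
grip_width: 0.0174
```

Call:
jog_arm(
  targets=[
    [0,[-8.1,0,-20.4],0],
    [0,[-8.1,0,-20.4],0],
    [0,[-8.1,0,-20.4],0],
    [0,[-8.1,0,-20.4],0],
    [0,[-8.1,0,-20.4],0],
    [0,[-8.1,0,-20.4],0],
    [0,[-8.1,0,-20.4],0],
  ],
)

```text
time_s: 1.8
ee_pos: [0.6373, 0.1686, 0.2998]
eef_rot: [-1.57, 0.0, 1.32]
force: [-0.2, 0.7, 0.9]
grip_width: 0.0
```

```bash
cat >> m.py <<'E'
O=np.array([.57565,.05376]);YAW=-.2539
RB=np.array([[np.cos(YAW),-np.sin(YAW)],[np.sin(YAW),np.cos(YAW)]])
def bal(p): return np.r_[RB.T@(np.asarray(p)[:2]-O),p[2]].round(4)
def tcp():
    o=ctrl.get_obs(); return 't',round(o['time_s'],2),'tcp_b',bal(o['ee_pos']),'rot',o['eef_rot'].round(4),'w',round(o['grip_width'],4)
E
python3 - <<'E'
from m import *
print(*tcp())
a=snap('top','t1')['img'][90:250,180:340,::-1];b=snap('side','s1')['img'][50:290,170:410,::-1]
cv2.imwrite('pics/c1.png',np.hstack([cv2.resize(a,(400,400)),cv2.resize(b,(400,400))]))
E
```

```text
t 1.8 tcp_b [0.0308 0.1267 0.2998] rot [-1.5697e+00  3.0000e-04  1.3197e+00] w 0.0
```

View pics/c1.png

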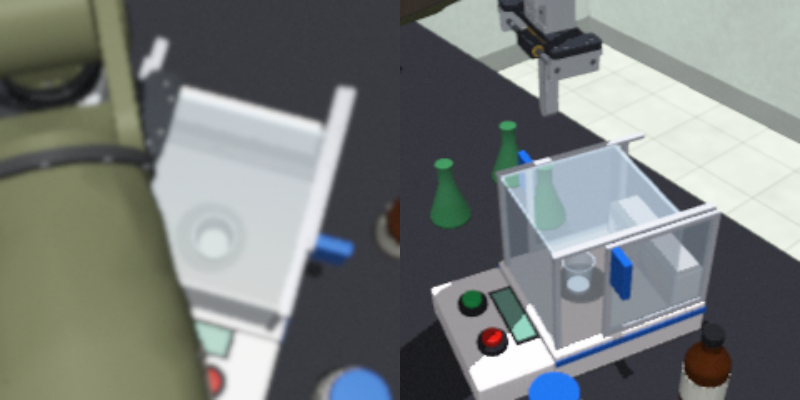

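Closed fingers are above and behind the left handle, in line with it. I descend with the tips at about z 0.183.

Call:
jog_arm(
  targets=[
    [0,[-0.15,3,0],0],
    [0,[-0.15,5,0],0],
    [0,[-0.15,7,0],0],
    [0,[-0.15,8.5,0],0],
    [0,[-0.15,9.8,0],0],
    [0,[-0.15,9.8,0],0],
    [0,[-0.15,9.8,0.5],0],
    [0,[-0.15,9.8,1.0],0],
    [0,[-0.15,9.8,1.4],0],
    [0,[-0.15,9.8,1.6],0],
  ],
)

```text
time_s: 2.9
ee_pos: [0.6214, 0.1712, 0.2032]
eef_rot: [-1.572, -0.0, 1.32]
force: [-0.4, -0.5, -0.3]
grip_width: 0.0007
```

```bash
python3 -c "
from m import *
print(*tcp(),ctrl.get_obs()['force'])"
```

```text
t 2.9 tcp_b [0.0147 0.1252 0.2032] rot [-1.5716e+00 -4.0000e-04  1.3203e+00] w 0.0007 [-0.43978818 -0.52124189 -0.34030821]
```

Call:
jog_arm(
  targets=[
    [0,[0,0,0.3],0],
    [0,[0,0,0.6],0],
    [0,[0,0,1.0],0],
    [0,[0,0,1.4],0],
    [0,[0,0,1.8],0],
    [0,[0,0,2.2],0],
    [0,[0,0,2.6],0],
    [0,[0,0,3.0],0],
    [0,[0,0,3.4],0],
    [0,[0,0,3.8],0],
  ],
)

```text
time_s: 3.9
ee_pos: [0.5845, 0.1805, 0.2024]
eef_rot: [-1.571, -0.0, 1.32]
force: [2.0, 0.8, -1.2]
grip_width: 0.0005
```

Call:
jog_arm(
  targets=[
    [0,[0,0,0.3],0],
    [0,[0,0,0.5],0],
    [0,[0,0,0.7],0],
    [0,[0,0,0.9],0],
    [0,[0,0,0.9],0],
  ],
)

```text
time_s: 4.4
ee_pos: [0.5759, 0.1827, 0.2025]
eef_rot: [-1.571, 0.0, 1.32]
force: [1.0, -0.1, -0.6]
grip_width: 0.0005
```

```bash
python3 -c "
from m import *
print(*tcp(),ctrl.get_obs()['force'])"
```

```text
t 4.4 tcp_b [-0.0322  0.1248  0.2025] rot [-1.5705e+00  2.0000e-04  1.3201e+00] w 0.0005 [ 0.96687919 -0.0636679  -0.55205153]
```

Contact force is about 2 N, which is the sliding friction. I creep in until the hard stop shows in the force.

Call:
jog_arm(
  targets=[
    [0,[0,0,0.1],0],
    [0,[0,0,0.2],0],
    [0,[0,0,0.3],0],
    [0,[0,0,0.3],0],
  ],
)

```text
time_s: 4.8
ee_pos: [0.5732, 0.1833, 0.2024]
eef_rot: [-1.571, 0.0, 1.32]
force: [1.3, 0.1, 1.1]
grip_width: 0.0006
```

Call:
jog_arm(
  targets=[
    [0,[0,0,0.1],0],
    [0,[0,0,0.15],0],
    [0,[0,0,0.15],0],
  ],
)

```text
time_s: 5.1
ee_pos: [0.573, 0.1834, 0.2025]
eef_rot: [-1.574, -0.001, 1.319]
force: [14.2, -0.9, -4.9]
grip_width: 0.0009
```

Hard stop felt: 14 N at balance x −0.035, and −0.036 was expected. I back off, lift, and cross above the roof to behind the right handle.

Call:
jog_arm(
  targets=[
    [0,[0,0,-0.5],0],
    [0,[0,0,-1.5],0],
    [0,[0,-3,-1.5],0],
    [0,[0,-7,-1.5],0],
    [0,[0,-10,-1.5],0],
    [0,[0,-10,-1.5],0],
    [0,[-24.9,-10,-9.0],0],
    [0,[-24.9,-10,-9.0],0],
    [0,[-24.9,-10,-9.0],0],
    [0,[-24.9,-10,-9.0],0],
  ],
)

```text
time_s: 6.1
ee_pos: [0.5945, -0.0217, 0.3015]
eef_rot: [-1.569, 0.0, 1.32]
force: [0.4, 0.5, -0.8]
grip_width: 0.0004
```

```bash
python3 -c "
from m import *
print(*tcp(),ctrl.get_obs()['force'])"
```

```text
t 6.1 tcp_b [ 0.0372 -0.0684  0.3015] rot [-1.5693e+00  1.0000e-04  1.3204e+00] w 0.0004 [ 0.42592884  0.47080647 -0.78164125]
```

Call:
jog_arm(
  targets=[
    [0,[-5.7,0,-1.7],0],
    [0,[-5.7,0,-1.7],0],
    [0,[-5.7,0,-1.7],0],
    [0,[-5.7,0,-1.7],0],
  ],
)

```text
time_s: 6.5
ee_pos: [0.5971, -0.0782, 0.3019]
eef_rot: [-1.57, -0.0, 1.321]
force: [-0.1, 0.2, -0.8]
grip_width: 0.0005
```

Run:
```python
from m import *
print(*tcp())
a=snap('top','t2')['img'][90:250,180:340,::-1];b=snap('side','s2')['img'][50:290,170:410,::-1]
cv2.imwrite('pics/c2.png',np.hstack([cv2.resize(a,(400,400)),cv2.resize(b,(400,400))]))
```

```text
t 6.5 tcp_b [ 0.0539 -0.1224  0.3019] rot [-1.5699e+00 -3.0000e-04  1.3205e+00] w 0.0005
```

View pics/c2.png

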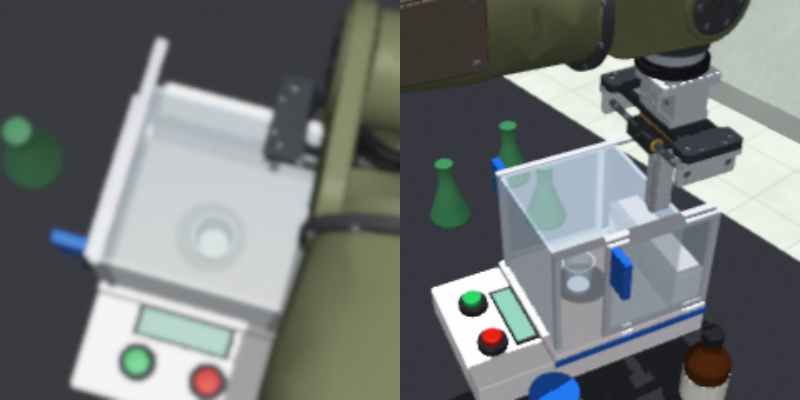

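The left handle is now at the front end, so that door looks shut. The fingers are above and behind the right handle, so I descend and push.

Call:
jog_arm(
  targets=[
    [0,[-0.3,3,0],0],
    [0,[-0.3,5,0],0],
    [0,[-0.3,7,0],0],
    [0,[-0.3,8.5,0],0],
    [0,[-0.3,10,0],0],
    [0,[-0.3,10,0],0],
    [0,[-0.3,10,0.5],0],
    [0,[-0.3,10,1.0],0],
    [0,[-0.3,10,1.4],0],
    [0,[-0.3,10,1.7],0],
  ],
)

```text
time_s: 7.6
ee_pos: [0.5795, -0.0777, 0.2031]
eef_rot: [-1.572, -0.0, 1.32]
force: [0.7, -0.6, 0.5]
grip_width: 0.0007
```

Call:
jog_arm(
  targets=[
    [0,[0,0,0.3],0],
    [0,[0,0,0.6],0],
    [0,[0,0,1.0],0],
    [0,[0,0,1.4],0],
    [0,[0,0,1.8],0],
    [0,[0,0,2.2],0],
    [0,[0,0,2.6],0],
    [0,[0,0,3.0],0],
    [0,[0,0,3.4],0],
    [0,[0,0,3.8],0],
  ],
)

```text
time_s: 8.6
ee_pos: [0.5427, -0.0683, 0.2025]
eef_rot: [-1.571, -0.0, 1.32]
force: [2.0, 0.9, -0.2]
grip_width: 0.0008
```

```bash
python3 -c "
from m import *
print(*tcp(),ctrl.get_obs()['force'])"
```

```text
t 8.6 tcp_b [-0.0013 -0.1265  0.2025] rot [-1.5709e+00 -1.0000e-04  1.3200e+00] w 0.0008 [ 2.00801034  0.85673165 -0.24362096]
```

Contact again at about 2 N. About 34 mm remains to the stop.

Call:
jog_arm(
  targets=[
    [0,[0,0,0.4],0],
    [0,[0,0,0.8],0],
    [0,[0,0,1.2],0],
    [0,[0,0,1.6],0],
    [0,[0,0,2.0],0],
    [0,[0,0,2.4],0],
    [0,[0,0,2.6],0],
    [0,[0,0,2.8],0],
    [0,[0,0,3.0],0],
    [0,[0,0,3.1],0],
  ],
)

```text
time_s: 9.6
ee_pos: [0.5128, -0.0607, 0.2024]
eef_rot: [-1.571, 0.0, 1.32]
force: [2.1, 1.0, -0.1]
grip_width: 0.0002
```

Call:
jog_arm(
  targets=[
    [0,[0,0,0.1],0],
    [0,[0,0,0.2],0],
    [0,[0,0,0.25],0],
    [0,[0,0,0.25],0],
  ],
)

```text
time_s: 10.0
ee_pos: [0.5104, -0.0602, 0.2024]
eef_rot: [-1.571, 0.0, 1.32]
force: [0.6, 0.5, 0.7]
grip_width: 0.0007
```

```bash
python3 -c "
from m import *
print(*tcp(),ctrl.get_obs()['force'])"
```

```text
t 10.0 tcp_b [-0.0345 -0.1267  0.2024] rot [-1.5706e+00  2.0000e-04  1.3200e+00] w 0.0007 [0.63439822 0.47988682 0.65577743]
```

Call:
jog_arm(
  targets=[
    [0,[0,0,0.1],0],
    [0,[0,0,0.15],0],
    [0,[0,0,0.15],0],
  ],
)

```text
time_s: 10.3
ee_pos: [0.5091, -0.0598, 0.2024]
eef_rot: [-1.571, 0.0, 1.32]
force: [1.9, 0.3, -0.4]
grip_width: 0.0005
```

Call:
jog_arm(
  targets=[
    [0,[0,0,0.1],0],
    [0,[0,0,0.15],0],
    [0,[0,0,0.15],0],
  ],
)

```text
time_s: 10.6
ee_pos: [0.5089, -0.0598, 0.2025]
eef_rot: [-1.575, -0.0, 1.32]
force: [15.6, -3.5, -7.8]
grip_width: 0.0005
```

Right stop felt: 15.6 N at balance x −0.036. I back off, lift, go above the tare button, and check the doors before pressing.

Call:
jog_arm(
  targets=[
    [0,[0,0,-0.5],0],
    [0,[0,0,-1.5],0],
    [0,[0,-3,-1.5],0],
    [0,[0,-7,-1.5],0],
    [0,[0,-10,-1.5],0],
    [0,[0,-10,-1.5],0],
    [0,[16.6,-10,9.9],0],
    [0,[16.6,-10,9.9],0],
    [0,[16.6,-10,9.9],0],
    [0,[16.6,-10,9.9],0],
  ],
)

```text
time_s: 11.6
ee_pos: [0.4524, 0.1262, 0.3017]
eef_rot: [-1.57, 0.001, 1.319]
force: [1.1, 1.2, -0.5]
grip_width: 0.0005
```

Run:
```python
from m import *
print(*tcp())
```

```text
t 11.6 tcp_b [-0.1374  0.0391  0.3017] rot [-1.5696e+00  6.0000e-04  1.3195e+00] w 0.0005
```

Run:
```python
from m import *
c=snap('top','t3');s=snap('side','s3')
for cc,ang in((c,'top'),(s,'side')):
    I=cc['img'].astype(int);bm=(I[...,2]>I[...,0]+60)&(I[...,2]>I[...,1]+40)
    n,l,st,ce=cv2.connectedComponentsWithStats(bm.astype(np.uint8))
    for i in range(1,n):
        if st[i,4]>25: print(ang,st[i,4],ce[i].round(1),'at z.225:',bal(px2w(cc,[ce[i,0]],[ce[i,1]],.225)[0]))
a=c['img'][90:250,180:340,::-1];b=s['img'][50:290,170:410,::-1]
cv2.imwrite('pics/c3.png',np.hstack([cv2.resize(a,(400,400)),cv2.resize(b,(400,400))]))
```

```text
top 84 [206.4 185. ] at z.225: [-0.049   0.1236  0.225 ]
top 115 [306.5 213.9] at z.225: [-0.052  -0.1219  0.225 ]
top 477 [323.8 249.2] at z.225: [-0.1203 -0.1802  0.225 ]
side 79 [227.7 151.6] at z.225: [-0.057   0.1112  0.225 ]
side 312 [274.3 222.8] at z.225: [-0.0623 -0.1441  0.225 ]
side 346 [308.2 251.5] at z.225: [-0.0395 -0.2354  0.225 ]
side 739 [262.1 287. ] at z.225: [-0.1467 -0.2697  0.225 ]
```

View pics/c3.png

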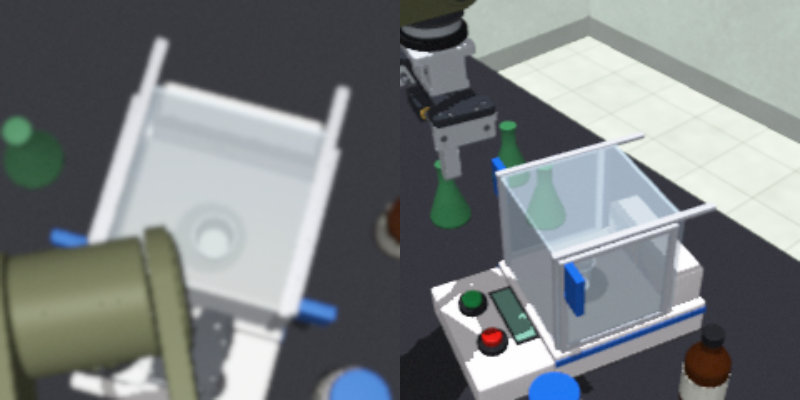

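Both handles sit at balance x −0.049 and −0.052 (shut is −0.050), and the beaker and bottles are in place. I descend above the tare button.

Call:
jog_arm(
  targets=[
    [0,[0.1,4,-0.25],0],
    [0,[0.1,8,-0.25],0],
    [0,[0.1,12,-0.25],0],
    [0,[0.1,15,-0.25],0],
    [0,[0.1,17,-0.25],0],
    [0,[0.1,19,-0.25],0],
    [0,[0.1,20,-0.25],0],
    [0,[0.1,20,-0.25],0],
    [0,[0.1,20,-0.25],0],
  ],
)

```text
time_s: 12.6
ee_pos: [0.4564, 0.1249, 0.1029]
eef_rot: [-1.571, -0.0, 1.32]
force: [1.0, 0.1, 0.6]
grip_width: 0.0005
```

Run:
```python
from m import *
print(*tcp(),ctrl.get_obs()['force'])
s=snap('side','s4')
cv2.imwrite('pics/c4.png',cv2.resize(s['img'][170:290,160:320,::-1],None,fx=4,fy=4,interpolation=cv2.INTER_CUBIC))
```

```text
t 12.6 tcp_b [-0.1333  0.0389  0.1029] rot [-1.5710e+00 -1.0000e-04  1.3198e+00] w 0.0005 [0.96650491 0.06814474 0.58558769]
```

View pics/c4.png

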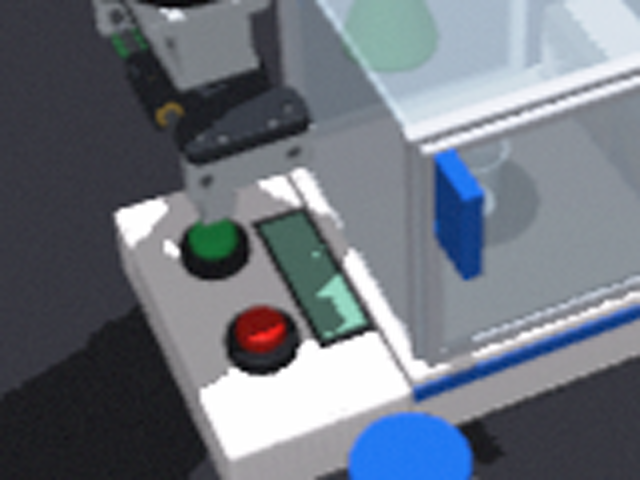

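The tip is just above the green button and clear of the pane and the red button. I press.

Call:
jog_arm(
  targets=[
    [0,[0.1,0.4,0.15],0],
    [0,[0.1,0.8,0.15],0],
    [0,[0.1,1.1,0.15],0],
    [0,[0.1,1.3,0.15],0],
    [0,[0.1,1.5,0.15],0],
    [0,[0.1,1.7,0.15],0],
    [0,[0.1,1.7,0.15],0],
  ],
)

```text
time_s: 13.35
ee_pos: [0.4549, 0.1264, 0.0854]
eef_rot: [-1.571, -0.0, 1.32]
force: [-2.3, 0.3, 4.7]
grip_width: 0.0005
```

Call:
jog_arm(
  targets=[
    [0,[0,0.1,0],0],
    [0,[0,0.2,0],0],
    [0,[0,0.2,0],0],
  ],
)

```text
time_s: 13.65
ee_pos: [0.4551, 0.1265, 0.0848]
eef_rot: [-1.571, -0.0, 1.32]
force: [-9.9, -1.4, 23.9]
grip_width: 0.0004
```

The button bottomed: tip z 0.066, and the force rose past the spring to 24 N. I release straight up and retreat.

Call:
jog_arm(
  targets=[
    [0,[0,-0.4,0],0],
    [0,[0,-1.0,0],0],
    [0,[0,-2.5,0],0],
    [0,[0,-5,0],0],
    [0,[0,-9,0],0],
    [0,[0,-13,0],0],
    [0,[0,-18,0],0],
    [0,[0,-22,0],0],
    [0,[0,-22,0],0],
    [0,[0,-22,0],0],
  ],
)

```text
time_s: 14.65
ee_pos: [0.4548, 0.1263, 0.3034]
eef_rot: [-1.571, -0.0, 1.32]
force: [0.2, 0.2, -0.4]
grip_width: 0.0009
```

Call:
jog_arm(
  targets=[
    [0,[18,0,8],0],
    [0,[18,0,8],0],
    [0,[18,0,8],0],
    [0,[18,0,8],0],
    [0,[18,0,8],0],
    [0,[18,0,8],0],
    [0,[18,0,8],0],
  ],
)

```text
time_s: 15.35
ee_pos: [0.4221, 0.3197, 0.3025]
eef_rot: [-1.57, 0.001, 1.319]
force: [-0.1, 0.4, -0.9]
grip_width: 0.0001
```

Run:
```python
from m import *
print(*tcp(),ctrl.get_obs()['force'])
c=snap('top','t5');s=snap('side','s5');c0=ld('t0')
for cc in(c0,c):
    I=cc['img'].astype(int);R,G,B=I[...,0],I[...,1],I[...,2]
    for nm,m,mn in(('blue',(B>R+60)&(B>G+40),25),('green',(G>R+60)&(G>B+30),25),('red',(R>G+80)&(R>B+80),25)):
        n,l,st,ce=cv2.connectedComponentsWithStats(m.astype(np.uint8))
        for i in range(1,n):
            if st[i,4]>mn: print(nm,st[i,4],ce[i].round(1),bal(px2w(cc,[ce[i,0]],[ce[i,1]],.225)[0])[:2], 'depth z',np.median(px2w(cc,*np.nonzero(l==i)[::-1])[:,2]).round(4))
    print()
a=c['img'][90:280,130:360,::-1];b=s['img'][100:330,160:390,::-1]
cv2.imwrite('pics/c5.png',np.hstack([cv2.resize(a,(400,330)),cv2.resize(b,(400,400))[:330]]))
```

```text
t 15.35 tcp_b [-0.2154  0.2188  0.3025] rot [-1.5698e+00  1.4000e-03  1.3193e+00] w 0.0001 [-0.10423757  0.39864339 -0.91186358]
blue 113 [211.9 170.4] [-0.0114  0.1213] depth z 0.2222
blue 131 [312.9 188.9] [ 0.0097 -0.1217] depth z 0.2218
blue 477 [323.8 249.2] [-0.1203 -0.1802] depth z 0.1183
green 33 [137.7 132.3] [0.0318 0.3258] depth z 0.1137
green 81 [234.3 234.3] [-0.1427  0.0272] depth z 0.0703
red 82 [262.5 242.2] [-0.1427 -0.0405] depth z 0.0706

blue 107 [207.  185.9] [-0.0508  0.1217] depth z 0.2223
blue 115 [306.5 213.9] [-0.052  -0.1218] depth z 0.2221
blue 477 [323.8 249.2] [-0.1203 -0.1802] depth z 0.1182
green 28 [137.6 132.5] [0.0311 0.326 ] depth z 0.1137
green 82 [234.3 234.2] [-0.1426  0.0273] depth z 0.0698
red 83 [262.5 242.3] [-0.1428 -0.0404] depth z 0.0702
```

View pics/c5.png

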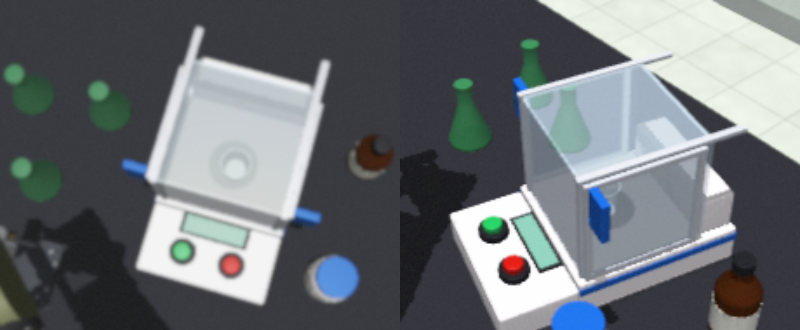

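Both doors are shut, the button is back up, nothing else has moved, and the arm is clear.

```bash
python3 -c "
from station import ctrl
print(ctrl.hand_in())"
```

```text
the job is handed in; nothing more can be done
None
```

The balance is ready to weigh. I pushed both side doors shut with closed fingertips, then pressed the green tare button fully down and released it. The job was handed in after about 15 s of robot time.

- **Doors:** each one was pushed slowly at about 2 N until it met its hard stop, felt as 14 N on the left and 16 N on the right. In the last pictures the handles sit at balance x −51 mm (left) and −52 mm (right), against −50 mm nominal, which is within measuring error.
- **Tare button:** the fingertips bottomed at about z 66 mm, which is full travel, with 24 N felt there. Afterwards the button's measured height was back to its starting value within 0.5 mm.
- **Everything else:** the red button was never touched. The jar's position was unchanged in the images; the beaker, bottle and flask look undisturbed by eye, though I did not measure them. The arm is clear of everything.

No check failed or disagreed.

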